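Load the tin lane and hold its gate open

TASK

Push the two tins standing loose on the worktop one by one, upright, through the open mouth of the wooden tin rack into single file between its rails, until the front tin meets the steel gate rod and the second tin meets the first. Then take the rod by its knob and draw it gently straight up through its guide, without forcing it sideways, about 75 mm, so that its foot is clear above the tins but the rod is still well inside the guide. Finish while holding the rod there, gate open, with the tins still in their places and the other things on the worktop left alone.

Things in the scene. Friction and masses are not known exactly. Their poses are not given: they have to be found in the camera images.
- can_rack: Fixed wooden tin rack, no floor: two parallel rails 35 mm high, 12 mm thick, inner faces 82 mm apart (x = +-41 mm). Origin: on the worktop, on the rod's axis, midway between the rails; z up, y along the lane from the gate to the open mouth. Straight rails from y = -60 to +150 mm.
- rack_mouth (a point): Mid of the rack's mouth on the worktop, y = 188 mm in the rack's frame: here the rails' flared ends, from y = 150 mm on, are about 120 mm apart inside, 143 mm outside. Axes as the rack's.
- rack_guide (a point): Upper end of the rod's vertical bore (18 mm diameter, 45 mm long), at the middle of the rack's bridge, 145 mm above the rack's origin. The bridge spans the lane: 134 mm long in x, y from -25 to +25 mm, underside 100 mm and top 145 mm high, on legs outside the rails.
- gate_rod: Loose steel gate rod, 16 mm diameter, 197 mm long, about 0.15 kg, standing in the bore of the bridge (1 mm free all round); no spring or latch: it slides under its own weight and drops if let go. Origin: centre of its foot, z up along the rod; the foot rests on the worktop at the start. On top a round wooden knob 26 mm in diameter, from 163 to 197 mm above the foot.
- tin_a: Low food tin, upright, 75 mm diameter, 58 mm high, too wide for many grippers: push it. Origin: centre of its underside. The twin of tin_b; either may stand in front.
- tin_b: Low food tin, the twin of tin_a: 75 mm diameter, 58 mm high. Origin: centre of its underside.
- garlic: Bystander: garlic bulb, 48x50x51 mm, loose beside the rack. Origin: underside.
- kitchen_timer: Bystander: round kitchen timer, 67 mm across, 54 mm high, loose beside the rack's mouth. Origin: underside.
- spice_0: Bystander: spice jar, 45 mm across, 106 mm high, loose beside the bridge. Origin: underside.
- prep_bowl: Bystander: small bowl, 125 mm across, 56 mm high, left of the rack. Origin: underside.
- teaspoon: Bystander: teaspoon lying flat, 132x26x11 mm, left of the rack, near the front edge. Origin: underside.
- mug: Bystander: mug, 78x117 mm, 97 mm high, on the left. Origin: underside.
Things that resemble listed ones, but are neither listed nor needed, are in the scene too. Of the things shaped like the gate_rod, the steel one is meant.

How it is judged:
On the way, in this order (a step that is already met when the one before it is completed fails the run):
1. one tin stands between the rails, gate down (((x of tin_a in the frame of can_rack between -0.03 and 0.03 m and y of tin_a in the frame of can_rack between 0.03 and 0.15 m) or (x of tin_b in the frame of can_rack between -0.03 and 0.03 m and y of tin_b in the frame of can_rack between 0.03 and 0.15 m)) and z of gate_rod in the frame of can_rack below 0.015 m), for 0.1 s.
2. both tins stand in single file, the front one at the gate, gate still down (angle between each of tin_a, tin_b's own z axis and vertical below 0.1 rad and height (world z) of each of tin_a, tin_b below 0.01 m and ((x of tin_a in the frame of can_rack between -0.03 and 0.03 m and y of tin_a in the frame of can_rack between 0.03 and 0.058 m and x of tin_b in the frame of can_rack between -0.03 and 0.03 m and y of tin_b in the frame of can_rack between 0.1 and 0.14 m) or (x of tin_b in the frame of can_rack between -0.03 and 0.03 m and y of tin_b in the frame of can_rack between 0.03 and 0.058 m and x of tin_a in the frame of can_rack between -0.03 and 0.03 m and y of tin_a in the frame of can_rack between 0.1 and 0.14 m)) and z of gate_rod in the frame of can_rack below 0.015 m), for 0.2 s.
At the end, for the whole second after the job is handed in: Both tins upright in the lane, within 30 mm of its middle, centres 30-58 mm and 100-140 mm from the rod axis along it; rod foot 63-88 mm above the worktop, rod upright in its bore, at rest, held by the fingers (over 2 N), touching no tin (angle between each of tin_a, tin_b's own z axis and vertical below 0.1 rad and height (world z) of each of tin_a, tin_b below 0.01 m and ((x of tin_a in the frame of can_rack between -0.03 and 0.03 m and y of tin_a in the frame of can_rack between 0.03 and 0.058 m and x of tin_b in the frame of can_rack between -0.03 and 0.03 m and y of tin_b in the frame of can_rack between 0.1 and 0.14 m) or (x of tin_b in the frame of can_rack between -0.03 and 0.03 m and y of tin_b in the frame of can_rack between 0.03 and 0.058 m and x of tin_a in the frame of can_rack between -0.03 and 0.03 m and y of tin_a in the frame of can_rack between 0.1 and 0.14 m)) and z of gate_rod in the frame of can_rack between 0.063 and 0.088 m and horizontal distance between gate_rod and can_rack below 0.01 m and angle between the z axis of gate_rod and the z axis of can_rack, either way round below 0.08 rad and contact force between gate_rod and the fingers above 2 N and linear speed of each of gate_rod, tin_a, tin_b below 0.02 m/s and contact force between gate_rod and tin_a below 0.1 N and contact force between gate_rod and tin_b below 0.1 N); the arm keeps its last pose, push and grip.
It fails at once if the rod is pulled out of the bottom of its guide (foot over 100 mm up) (z of gate_rod in the frame of can_rack above 0.1 m).
It fails at once if the rod is forced sideways in its guide while raised (over 40 N) (z of gate_rod in the frame of can_rack above 0.015 m and contact force between gate_rod and can_rack above 40 N).
It fails at once if a tin is tipped (over 0.35 rad) (angle between any of tin_a, tin_b's own z axis and vertical above 0.35 rad).
It fails at once if a bystander is moved over 30 mm (distance of any of garlic, kitchen_timer, spice_0, prep_bowl, teaspoon, mug from where it was at the start of the episode above 0.03 m).
It also fails if it takes over 58 s, if anything falls off the work surface, if the arm or the gripper's body presses on something with over 40 N, if the wrist force passes 120 N, or if a joint passes its speed limit or range.

ROBOT

A 6-joint arm with a two-finger parallel gripper is mounted at the origin on a cart in front of the work surface, level with it; the furniture and walls round the work are solid. World frame = base frame: x ahead of the robot, y to its left, z up, the work surface at z = 0. Lengths are in m, angles in rad, forces in N, time in s.
With the tool pointing down it reaches from about 0.35 to 0.775 m from the base axis. Payload 5.5 kg.
Tool frame: the origin (TCP) lies midway between the tips of the shut fingers; the grasp point (between the pads) lies 19 mm behind it; z points along the fingers, y is the line along which they close (so a half turn about z gives the same grasp; the last joint's range is limited). The gripper opens to 85 mm and grips with 20 to 120 N. Pads are 22 mm wide; open, the fingers measure 114 mm over their backs; the gripper's body (76 mm by 85 mm) begins 54 mm behind the grasp point. The pads swing forward as they close: fully open they stand 13 mm farther back than shut.
Start: joints at [1.002, 0.313, 0.046, 1.304, 0, 1.431], TCP at [0.239, 0.523, 0.231] pointing down, gripper open.
Joint ranges: [-2.76, 2.76], [-0.86, 1.69], [-1.03, 1.26], [-2.2, 2.34], [-1.47, 1.5], [-3.14, 3.14]. Speed limits (rad/s): [2.57, 2.57, 3.14, 3.14, 3.14, 3.14].

INTERFACE

Orientations are given as a unit quaternion [w, x, y, z].
In Python, from workcell import env gives the robot as it stands. The module is installed in compiled form; this text tells all that it offers.
- The arm moves only by the tool carry_out, never from a script. Its argument "series" is a list of rows, each an object with "delta_rot": the turn, a rotation vector about the world's x, y, z normalised to -1 to 1, where 1 is 0.1 rad, a list of three; "travel": the shift along the world's x, y, z normalised to -1 to 1, where 1 is 0.025 m, a list of three; "fingers": the closure, from -1 (fully open) to 1 (shut). In form: [{"delta_rot": [ax, ay, az], "travel": [tx, ty, tz], "fingers": fingers}, ...]. A call has 1 to 5 rows; each row shifts and turns the commanded pose from where the row before left it; what a row does not reach is not made up. A row lasts 1/8 s, in which the tool goes at most 62.5 mm and 10.7 degrees, less where a joint would pass 70% of its speed; a pose out of reach is approached as far as the arm can. A call with a number of a shift or a turn outside -1 to 1 is refused whole. A call with a gripper value outside its range is refused whole. The fingers move at their own pace and stop on an object; "squeeze" is the grip in N (left out, the last holds). Time passes only in rows, so rows that do not move let the fingers close. It gives the time, the measured TCP pose, the force, the opening and the grip force at its end, in the units of the state.
- env.get_state(): the state, without advancing time (a new reading comes with each control period).
- env.read_camera(name): name is "scene" or "top" or "wrist"; returns a dict with "color" (480x640x3 uint8, red, green, blue), "fx", "fy", "cx", "cy" (pixels), "world_from_camera" (4x4, takes a point from camera to world coordinates); the wrist camera has in their place "hand_eye" (4x4, takes a point from camera to tool coordinates, whose origin is the TCP and whose axes are the flange's). Camera axes: x right, y up, looking along -z (the intrinsics and any distortion apply to the point x, -y, -z); pixel columns grow to the right and rows downward; lengths in m; the calibration is good to about 2 mm. A picture is of the moment at which its call begins: read the wrist's pose just before it. There is no depth.
- env.hand_in(): hands the job in; it is judged then, once.
The state is a dict: "clock": time; "joint_pos": joint angles; "qvel": joint speeds; "tau": joint torques, N m; "tcp_pos": TCP position; "orientation": TCP orientation; "wrist_force": force on the tool from outside, world axes, zero at the start; "ft_torque": the same for the moment, N m; "finger_gap": finger opening in m; "grip_force": force on a finger pad.
Only numpy, scipy, OpenCV 4.12 (cv2) and the standard library are available. Lean on these libraries where they do the work, as an engineer would, in place of code of your own. Each camera call takes 0.05 s, during which the arm holds its last target. There are 200 camera calls.

## Working session

There is one attempt and no reset: what is moved stays moved. The work goes in short steps, Python scripts to look and compute and a tool call to move; the robot and the scene stay as the last step left them, time stands still between calls to the robot, and variables do not carry over. Pictures are saved under pics/ and viewed, at most 10 in all, crops included, and the job is handed in when it is done.

Besides the shell and the picture viewer there is one more tool, called after "Request:" by a JSON object that holds its "name" and its "arguments", one argument or row to a line. carry_out: Moves the arm, as the interface text tells. Its arguments: {"type":"object","properties":{"series":{"type":"array","items":{"type":"object","properties":{"delta_rot":{"type":"array","items":{"type":"number"}},"travel":{"type":"array","items":{"type":"number"}},"fingers":{"type":"number"}}}},"squeeze":{"type":"number"}},"required":["series"]}

```bash
mkdir -p pics; cat > h.py <<'E'
import numpy as np,cv2
from workcell import env
def cam(n):
    d=env.read_camera(n); return d
def ray(d,u,v):
    T=np.array(d["world_from_camera"]); r=np.array([(u-d["cx"])/d["fx"],-(v-d["cy"])/d["fy"],-1.0])
    return T[:3,3],T[:3,:3]@r
def pt(d,u,v,z):
    o,r=ray(d,u,v); return o+r*(z-o[2])/r[2]
def px(d,p):
    T=np.linalg.inv(np.array(d["world_from_camera"])); q=T[:3,:3]@np.array(p)+T[:3,3]
    return d["cx"]+d["fx"]*q[0]/-q[2], d["cy"]-d["fy"]*q[1]/-q[2]
E
python3 - <<'E'
from h import *
for n in("top","scene"):
    d=cam(n); cv2.imwrite(f"pics/{n}0.png",d["color"][...,::-1]); print(n,d["fx"],d["cx"],d["cy"],np.round(d["world_from_camera"],3).tolist(),[k for k in d])
print(env.get_state())
E
```

```text
top 512.01362778172 319.4337656972521 238.3200137597998 [[-0.421, 0.877, -0.232, 0.234], [-0.907, -0.407, 0.108, 0.203], [0.001, 0.256, 0.967, 1.278], [0.0, 0.0, 0.0, 1.0]] ['color', 'fx', 'fy', 'cx', 'cy', 'world_from_camera']
scene 542.6313476999284 331.12498598978027 235.92436515088139 [[0.832, 0.29, -0.474, -0.165], [-0.555, 0.402, -0.728, -0.944], [-0.021, 0.868, 0.495, 0.821], [0.0, 0.0, 0.0, 1.0]] ['color', 'fx', 'fy', 'cx', 'cy', 'world_from_camera']
{'clock': 0.1, 'joint_pos': array([ 1.00239243e+00,  3.13924976e-01,  4.51015625e-02,  1.30360894e+00,
       -1.51089927e-05,  1.43120745e+00]), 'qvel': array([ 3.24557161e-04, -9.81885950e-05,  1.43761522e-03, -1.64192970e-04,
        4.15922679e-04, -1.15896811e-03]), 'tau': array([ 4.09419998e-03, -4.81725419e+01,  2.99242991e+01,  1.26961918e-02,
       -2.07224394e-05, -5.93611091e-06]), 'tcp_pos': array([0.23884089, 0.52254836, 0.2305019 ]), 'orientation': array([-2.76477109e-04,  2.12768465e-01,  9.77102303e-01, -7.69909854e-04]), 'wrist_force': array([ 0.36113655, -0.10028997,  0.21682703]), 'ft_torque': array([ 0.02154236, -0.01552018, -0.00168799]), 'grip_force': 0.0, 'finger_gap': 0.08524304765571755}
```

View pics/top0.png

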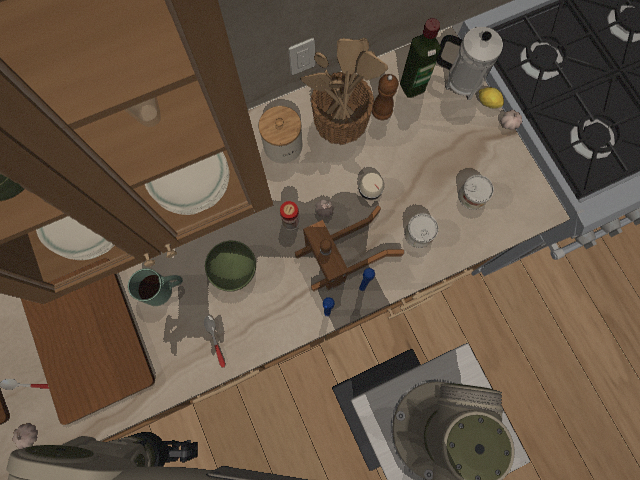

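View pics/scene0.png

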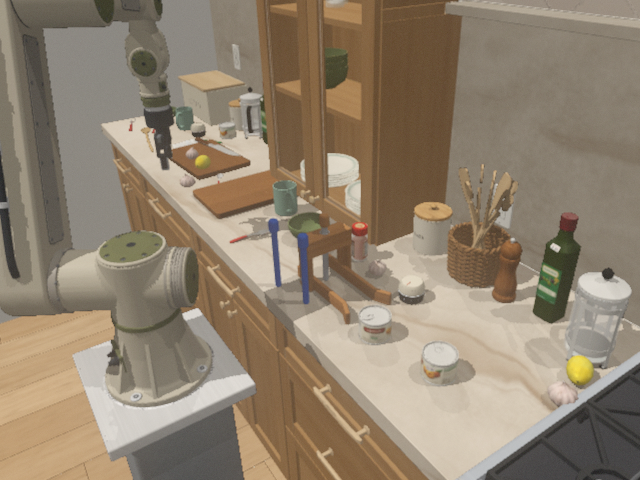

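```bash
python3 - <<'E'
import cv2
a=cv2.imread("pics/top0.png")[160:330,270:510]; b=cv2.imread("pics/scene0.png")[205:400,255:475]
cv2.imwrite("pics/c1.png",cv2.resize(a,None,fx=3.3,fy=3.3,interpolation=cv2.INTER_CUBIC))
cv2.imwrite("pics/c2.png",cv2.resize(b,None,fx=3,fy=3,interpolation=cv2.INTER_CUBIC))
from h import *
d=env.read_camera("top")
for n,u,v,z in[("tin1",422,228,.058),("tin2",477,192,.058),("knob",326,243,.197),("timer",371,185,.05)]: print(n,pt(d,u,v,z).round(3))
E
```

```text
tin1 [ 0.444 -0.176  0.058]
tin2 [ 0.469 -0.346  0.058]
knob [0.478 0.073 0.197]
timer [ 0.601 -0.114  0.05 ]
```

View pics/c1.png

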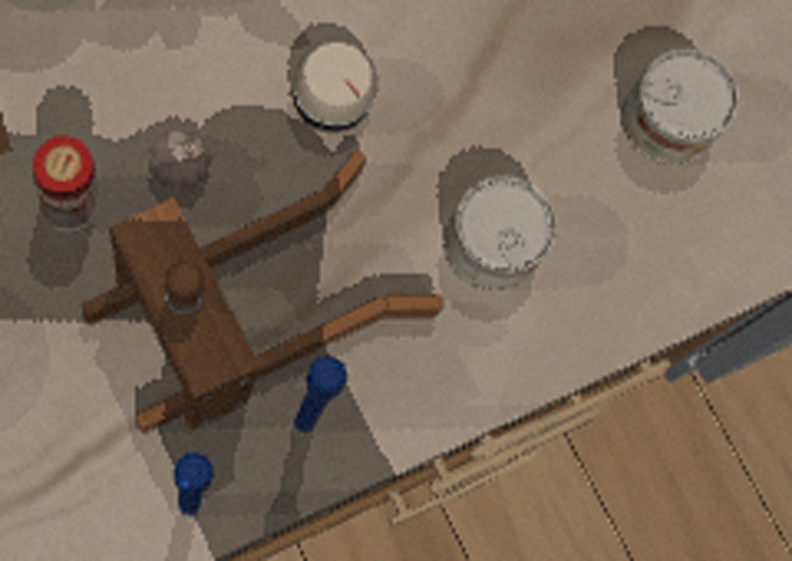

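View pics/c2.png

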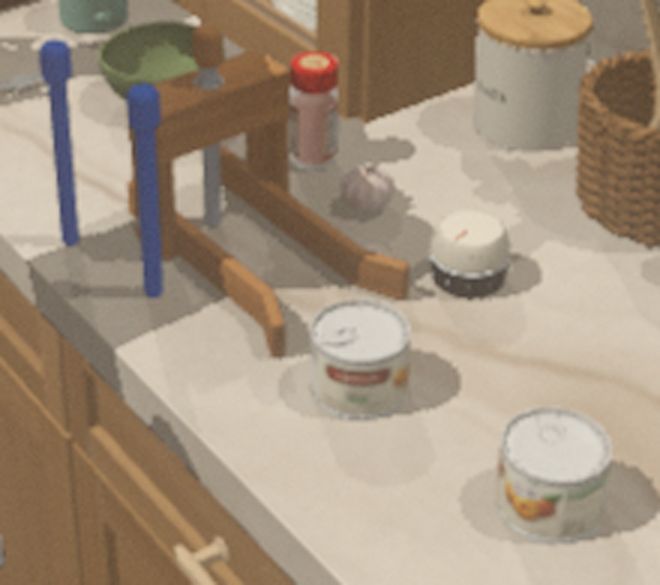

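The top crop shows the brown knob at c1 (184,273), bridge corners (111,230), (175,200), (255,372), (192,392), flared ends at (362,156) and (440,303), and tins at (505,225) and (688,95). The timer is at (338,82). The blue rods at (325,375) and (193,470) are decoys.

```bash
python3 - <<'E'
from h import *
t=cam("top"); s=cam("scene")
C1=lambda x,y:(270+(x+.5)/3.3-.5,160+(y+.5)/3.3-.5)
C2=lambda x,y:(255+(x+.5)/3-.5,205+(y+.5)/3-.5)
P=lambda x,y,z:pt(t,*C1(x,y),z)
S=lambda x,y,z:pt(s,*C2(x,y),z)
for n,x,y,z in[("b1",111,230,.145),("b2",175,200,.145),("b3",255,372,.145),("b4",192,392,.145),("knob",184,273,.197),("farend",362,156,.035),("nearend",440,303,.035),
 ("farbend",328,203,.035),("nearbend",383,306,.035),("farrailstart",92,312,.035),("nearrailstart",143,420,.035),("decoy",325,375,.197),("decoy2",193,470,.197),("timer",338,82,.054),("garlic",180,158,.04),("spice",63,163,.106)]: print(n,P(x,y,z).round(4))
print("scene knob",S(208,34,.197).round(4),"timer",S(470,240,.05).round(3),"rodfoot",S(211,228,0).round(4))
print("scene near end",S(278,322,.035).round(4),"far end",S(388,268,.035).round(4))
for d,cs,n in((t,[(422,228),(477,192)],"top"),(s,[(375,317),(440,355)],"scene")):
    h=cv2.cvtColor(d["color"],cv2.COLOR_RGB2HSV)
    for u,v in cs:
        g=d["color"].astype(int); 
        m=((h[...,1]<22)&(h[...,2]>110)).astype(np.uint8)
        w=np.zeros_like(m); cv2.circle(w,(u,v),26,1,-1); m=m*w
        m=cv2.morphologyEx(m,cv2.MORPH_OPEN,np.ones((3,3),np.uint8))
        c=max(cv2.findContours(m,0,2)[0],key=cv2.contourArea); e=cv2.fitEllipse(cv2.convexHull(c))
        print(n,"tin",np.round(e[0],1),np.round(e[1],1),pt(d,*e[0],.058).round(4))
E
```

```text
b1 [0.5409 0.1004 0.145 ]
b2 [0.5419 0.0507 0.145 ]
b3 [0.408 0.053 0.145]
b4 [0.4135 0.0978 0.145 ]
knob [0.4796 0.0736 0.197 ]
farend [ 0.543  -0.1103  0.035 ]
nearend [ 0.4137 -0.1113  0.035 ]
farbend [ 0.52   -0.0696  0.035 ]
nearbend [ 0.4297 -0.0712  0.035 ]
farrailstart [0.5181 0.1301 0.035 ]
nearrailstart [0.4272 0.1296 0.035 ]
decoy [0.379  0.0195 0.197 ]
decoy2 [0.3592 0.1236 0.197 ]
timer [ 0.5997 -0.1156  0.054 ]
garlic [0.5993 0.0189 0.04  ]
spice [0.6123 0.1076 0.106 ]
scene knob [0.4722 0.0658 0.197 ] timer [ 0.598 -0.129  0.05 ] rodfoot [0.4725 0.0711 0.    ]
scene near end [ 0.4171 -0.111   0.035 ] far end [ 0.5318 -0.1045  0.035 ]Traceback (most recent call last):
  File "<stdin>", line 18, in <module>
ValueError: max() iterable argument is empty
```

```bash
cat > tins.py <<'E'
from h import *
def tins(d,cs,rad=24):
    g=d["color"].astype(int); out=[]
    for u,v in cs:
        c=np.median(g[v-4:v+5,u-4:u+5].reshape(-1,3),0)
        m=(np.abs(g-c).max(2)<38).astype(np.uint8); w=np.zeros_like(m); cv2.circle(w,(u,v),rad,1,-1)
        m=cv2.morphologyEx(m*w,cv2.MORPH_OPEN,np.ones((3,3),np.uint8))
        k=max(cv2.findContours(m,0,2)[0],key=cv2.contourArea); e=cv2.fitEllipse(cv2.convexHull(k))
        out.append((c,np.round(e[0],1),np.round(e[1],1),pt(d,*e[0],.058).round(4)))
    return out
E
python3 - <<'E'
from tins import *
t=cam("top"); s=cam("scene")
for r in tins(t,[(422,228),(477,190)],18)+tins(s,[(375,317),(440,355)]): print(*r)
print(px(t,(.475,.075,.197)),px(s,(.475,.075,.197)),px(s,(.475,.075,.145)))
for p in [(.475,-.113,0),(.415,-.111,.035),(.535,-.111,.035)]: print(px(t,p),px(s,p))
E
```

```text
[160. 153. 142.] [424.9 226.9] [27.9 32.7] [ 0.443  -0.1835  0.058 ]
[158. 151. 140.] [480. 189.] [28.3 31.3] [ 0.4727 -0.357   0.058 ]
[214. 209. 199.] [380.1 314.9] [19.6 44.2] [ 0.4544 -0.1866  0.058 ]
[215. 210. 199.] [438.1 349.9] [35.9 44.5] [ 0.4799 -0.3466  0.058 ]
(np.float64(325.72391916027163), np.float64(244.51792632366863)) (np.float64(322.93984120837126), np.float64(214.30379364523512)) (np.float64(323.51197483108155), np.float64(232.45893007507433))
(np.float64(390.53401799097907), np.float64(233.41132585113135)) (np.float64(367.40833488388716), np.float64(315.4396575189332))
(np.float64(402.6153146598281), np.float64(251.0526101685586)) (np.float64(346.5900204292853), np.float64(312.3187903649401))
(np.float64(381.0134021210751), np.float64(209.51073517200194)) (np.float64(386.70956129133197), np.float64(294.83067374031293))
```

```bash
python3 - <<'E'
from h import *
t=cam("top"); s=cam("scene")
for a,b in[((422.7,227.8),(375,316)),((478.2,188.6),(439.7,353.7))]: print(pt(t,*a,.058).round(4),pt(s,*b,.058).round(4))
E
```

```text
[ 0.4434 -0.1775  0.058 ] [ 0.4425 -0.1832  0.058 ]
[ 0.4755 -0.3532  0.058 ] [ 0.4746 -0.357   0.058 ]
```

Request:
{"name": "carry_out", "arguments": {
  "series": [
    {"delta_rot": [0,0,-1],"travel": [1,-1,0],"fingers": -0.06},
    {"delta_rot": [0,0,-1],"travel": [1,-1,0],"fingers": -0.06},
    {"delta_rot": [0,0,-1],"travel": [1,-1,0.4],"fingers": -0.06},
    {"delta_rot": [0,0,-1],"travel": [1,-1,0.4],"fingers": -0.06},
    {"delta_rot": [0,0,-1],"travel": [1,-1,0.4],"fingers": -0.06}
  ],
  "squeeze": 30
}}

```text
clock: 1.08
tcp_pos: [0.3648, 0.3971, 0.2617]
orientation: [0.0, 0.449, 0.893, 0.0]
wrist_force: [0.7, -0.3, -0.1]
finger_gap: 0.0449
grip_force: 0.0
```

Request:
{"name": "carry_out", "arguments": {
  "series": [
    {"delta_rot": [0,0,-1],"travel": [0.2,-1,0],"fingers": -0.06},
    {"delta_rot": [0,0,-1],"travel": [0.2,-1,0],"fingers": -0.06},
    {"delta_rot": [0,0,-1],"travel": [0.2,-1,0],"fingers": -0.06},
    {"delta_rot": [0,0,-1],"travel": [0.2,-1,0],"fingers": -0.06},
    {"delta_rot": [0,0,-1],"travel": [0.2,-1,0],"fingers": -0.06}
  ]
}}

```text
clock: 1.7
tcp_pos: [0.3892, 0.2722, 0.2614]
orientation: [0.0, 0.656, 0.754, 0.0]
wrist_force: [-0.3, -0.3, 0.2]
finger_gap: 0.0455
grip_force: 0.0
```

Request:
{"name": "carry_out", "arguments": {
  "series": [
    {"delta_rot": [0,0,-1],"travel": [0.2,-1,0],"fingers": -0.06},
    {"delta_rot": [0,0,-0.42],"travel": [0.2,-1,0],"fingers": -0.06},
    {"delta_rot": [0,0,0],"travel": [0.2,-1,0],"fingers": -0.06},
    {"delta_rot": [0,0,0],"travel": [0.2,-1,0],"fingers": -0.06},
    {"delta_rot": [0,0,0],"travel": [0.2,-1,0],"fingers": -0.06}
  ]
}}

```text
clock: 2.33
tcp_pos: [0.4142, 0.1472, 0.2615]
orientation: [0.0, 0.707, 0.707, 0.0]
wrist_force: [-0.9, -0.1, 0.5]
finger_gap: 0.0454
grip_force: 0.0
```

Request:
{"name": "carry_out", "arguments": {
  "series": [
    {"delta_rot": [0,0,0],"travel": [0.2,-1,0],"fingers": -0.06},
    {"delta_rot": [0,0,0],"travel": [0.2,-1,0],"fingers": -0.06},
    {"delta_rot": [0,0,0],"travel": [0.2,-1,0],"fingers": -0.06},
    {"delta_rot": [0,0,0],"travel": [0.2,-1,0],"fingers": -0.06},
    {"delta_rot": [0,0,0],"travel": [0.2,-1,0],"fingers": -0.06}
  ]
}}

```text
clock: 2.95
tcp_pos: [0.4392, 0.0221, 0.2615]
orientation: [0.0, 0.707, 0.707, 0.0]
wrist_force: [-0.6, 0.4, 0.1]
finger_gap: 0.0455
grip_force: 0.0
```

Request:
{"name": "carry_out", "arguments": {
  "series": [
    {"delta_rot": [0,0,0],"travel": [0.16,-1,0],"fingers": -0.06},
    {"delta_rot": [0,0,0],"travel": [0,-1,0],"fingers": -0.06},
    {"delta_rot": [0,0,0],"travel": [0,-1,0],"fingers": -0.06},
    {"delta_rot": [0,0,0],"travel": [0,-1,0],"fingers": -0.06},
    {"delta_rot": [0,0,0],"travel": [0,-1,0],"fingers": -0.06}
  ]
}}

```text
clock: 3.58
tcp_pos: [0.443, -0.1029, 0.2615]
orientation: [0.0, 0.707, 0.707, 0.0]
wrist_force: [-0.1, 0.6, 0.5]
finger_gap: 0.0455
grip_force: 0.0
```

Request:
{"name": "carry_out", "arguments": {
  "series": [
    {"delta_rot": [0,0,0],"travel": [0,-1,0],"fingers": -0.06},
    {"delta_rot": [0,0,0],"travel": [0,-1,0],"fingers": -0.06},
    {"delta_rot": [0,0,0],"travel": [0,-1,0],"fingers": -0.06},
    {"delta_rot": [0,0,0],"travel": [0,-1,-1],"fingers": -0.06},
    {"delta_rot": [0,0,0],"travel": [0,-1,-1],"fingers": -0.06}
  ]
}}

```text
clock: 4.2
tcp_pos: [0.4433, -0.2281, 0.2111]
orientation: [0.001, 0.707, 0.707, 0.0]
wrist_force: [0.9, -0.5, -0.6]
finger_gap: 0.0456
grip_force: 0.0
```

Request:
{"name": "carry_out", "arguments": {
  "series": [
    {"travel": [0,-0.48,-1],"delta_rot": [0,0,0],"fingers": -0.06},
    {"travel": [0,0,-1],"delta_rot": [0,0,0],"fingers": -0.06},
    {"travel": [0,0,-1],"delta_rot": [0,0,0],"fingers": -0.06},
    {"travel": [0,0,-1],"delta_rot": [0,0,0],"fingers": -0.06},
    {"travel": [0,0,0],"delta_rot": [0,0,0],"fingers": -0.06}
  ]
}}

```text
clock: 4.82
tcp_pos: [0.4418, -0.238, 0.1097]
orientation: [-0.002, 0.707, 0.707, -0.0]
wrist_force: [-0.1, 0.2, 0.9]
finger_gap: 0.0454
grip_force: 0.0
```

```bash
python3 - <<'E'
from h import *
d=cam("top"); a=d["color"][150:330,270:520,::-1]; a=cv2.resize(a,None,fx=2.2,fy=2.2,interpolation=2)
w=cv2.resize(cam("wrist")["color"][...,::-1],None,fx=.8,fy=.8); s=cam("scene")["color"][200:400,255:505,::-1]; s=cv2.resize(s,(550,396))
o=np.zeros((600,800,3),np.uint8); 
o[:297,:413]=cv2.resize(a,(413,297)); o[:297,420:792]=cv2.resize(s,(372,297)); o[300:,:400]=cv2.resize(w,(400,300))
cv2.imwrite("pics/m1.png",o)
E
```

```text
(no output)
```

View pics/m1.png

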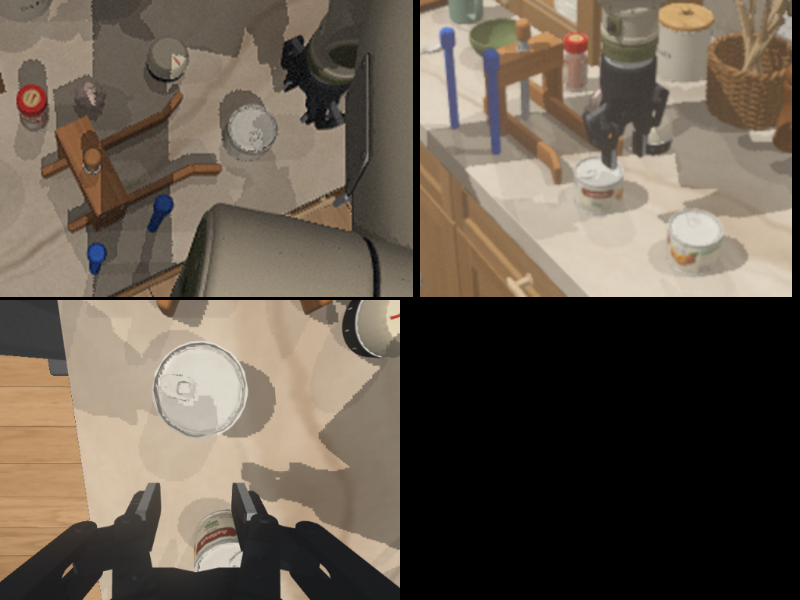

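The wrist view has tin 1 centred between the fingers at (200,389), and tin 2 is behind at (225,545). The top view agrees, and the rack is unchanged. I'll descend and push.

Request:
{"name": "carry_out", "arguments": {
  "series": [
    {"travel": [0,0,-1],"delta_rot": [0,0,0],"fingers": -0.06},
    {"travel": [0,0,-1],"delta_rot": [0,0,0],"fingers": -0.06},
    {"travel": [0,0,-1],"delta_rot": [0,0,0],"fingers": -0.06},
    {"travel": [0,0,-0.5],"delta_rot": [0,0,0],"fingers": -0.06},
    {"travel": [0,0.2,0],"delta_rot": [0,0,0],"fingers": -0.06}
  ]
}}

```text
clock: 5.6
tcp_pos: [0.4432, -0.2341, 0.024]
orientation: [-0.0, 0.707, 0.707, 0.0]
wrist_force: [0.7, 0.4, -0.1]
finger_gap: 0.0453
grip_force: 0.0
```

Request:
{"name": "carry_out", "arguments": {
  "series": [
    {"travel": [0,0.2,0],"delta_rot": [0,0,0],"fingers": -0.06},
    {"travel": [0,0.2,0],"delta_rot": [0,0,0],"fingers": -0.06},
    {"travel": [0,0.2,0],"delta_rot": [0,0,0],"fingers": -0.06},
    {"travel": [0.12,0.2,0],"delta_rot": [0,0,0],"fingers": -0.06},
    {"travel": [0.12,0.2,0],"delta_rot": [0,0,0],"fingers": -0.06}
  ]
}}

```text
clock: 6.22
tcp_pos: [0.4494, -0.2091, 0.0241]
orientation: [0.0, 0.707, 0.707, -0.0]
wrist_force: [-1.5, -2.2, 1.3]
finger_gap: 0.0452
grip_force: 1.2
```

Request:
{"name": "carry_out", "arguments": {
  "series": [
    {"travel": [0.12,0.2,0],"delta_rot": [0,0,0],"fingers": -0.06},
    {"travel": [0.12,0.2,0],"delta_rot": [0,0,0],"fingers": -0.06},
    {"travel": [0.12,0.2,0],"delta_rot": [0,0,0],"fingers": -0.06},
    {"travel": [0.12,0.2,0],"delta_rot": [0,0,0],"fingers": -0.06},
    {"travel": [0.12,0.2,0],"delta_rot": [0,0,0],"fingers": -0.06}
  ]
}}

```text
clock: 6.85
tcp_pos: [0.4643, -0.1837, 0.0238]
orientation: [-0.0, 0.707, 0.707, 0.0]
wrist_force: [-1.7, -2.3, 1.4]
finger_gap: 0.0453
grip_force: 1.3
```

```bash
cat > look.py <<'E'
from h import *
import sys
d=cam("top"); a=d["color"][150:330,270:520,::-1]
w=cam("wrist")["color"][...,::-1]; s=cam("scene")["color"][200:400,255:505,::-1]
o=np.zeros((600,800,3),np.uint8)
o[:297,:413]=cv2.resize(a,(413,297),interpolation=2); o[:297,420:792]=cv2.resize(s,(372,297),interpolation=2); o[300:,:400]=cv2.resize(w,(400,300))
cv2.imwrite(sys.argv[1],o)
E
python3 look.py pics/m2.png
```

```text
(no output)
```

View pics/m2.png

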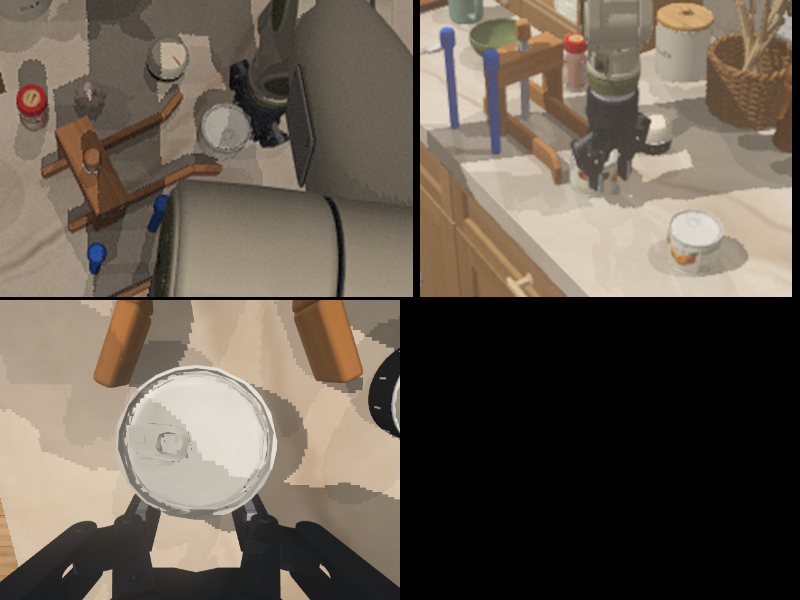

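Tin 1, at wrist (197,440), is cradled by both fingers. The rack mouth sits at columns 131–303, so the lane is about 13 mm further in +x.

Request:
{"name": "carry_out", "arguments": {
  "series": [
    {"travel": [0.12,0.2,0],"delta_rot": [0,0,0],"fingers": -0.06},
    {"travel": [0.12,0.2,0],"delta_rot": [0,0,0],"fingers": -0.06},
    {"travel": [0.12,0.2,0],"delta_rot": [0,0,0],"fingers": -0.06},
    {"travel": [0.12,0.2,0],"delta_rot": [0,0,0],"fingers": -0.06},
    {"travel": [0,0.2,0],"delta_rot": [0,0,0],"fingers": -0.06}
  ]
}}

```text
clock: 7.62
tcp_pos: [0.4765, -0.1587, 0.0238]
orientation: [0.0, 0.707, 0.707, 0.0]
wrist_force: [0.6, -0.7, -0.6]
finger_gap: 0.0452
grip_force: 0.4
```

Request:
{"name": "carry_out", "arguments": {
  "series": [
    {"travel": [0,0.2,0],"delta_rot": [0,0,0],"fingers": -0.06},
    {"travel": [0,0.2,0],"delta_rot": [0,0,0],"fingers": -0.06},
    {"travel": [0,0.2,0],"delta_rot": [0,0,0],"fingers": -0.06},
    {"travel": [0,0.2,0],"delta_rot": [0,0,0],"fingers": -0.06},
    {"travel": [0,0.2,0],"delta_rot": [0,0,0],"fingers": -0.06}
  ]
}}

```text
clock: 8.25
tcp_pos: [0.4761, -0.1337, 0.0238]
orientation: [0.0, 0.707, 0.707, 0.0]
wrist_force: [0.7, -0.7, -1.1]
finger_gap: 0.0455
grip_force: 0.4
```

Request:
{"name": "carry_out", "arguments": {
  "series": [
    {"travel": [0,0.2,0],"delta_rot": [0,0,0],"fingers": -0.06},
    {"travel": [0,0.2,0],"delta_rot": [0,0,0],"fingers": -0.06},
    {"travel": [0,0.2,0],"delta_rot": [0,0,0],"fingers": -0.06},
    {"travel": [0,0.2,0],"delta_rot": [0,0,0],"fingers": -0.06},
    {"travel": [0,0.2,0],"delta_rot": [0,0,0],"fingers": -0.06}
  ]
}}

```text
clock: 8.88
tcp_pos: [0.4766, -0.1089, 0.024]
orientation: [0.001, 0.707, 0.707, 0.0]
wrist_force: [1.5, -2.2, 0.4]
finger_gap: 0.0456
grip_force: 1.3
```

```bash
python3 look.py pics/m3.png
```

```text
(no output)
```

View pics/m3.png

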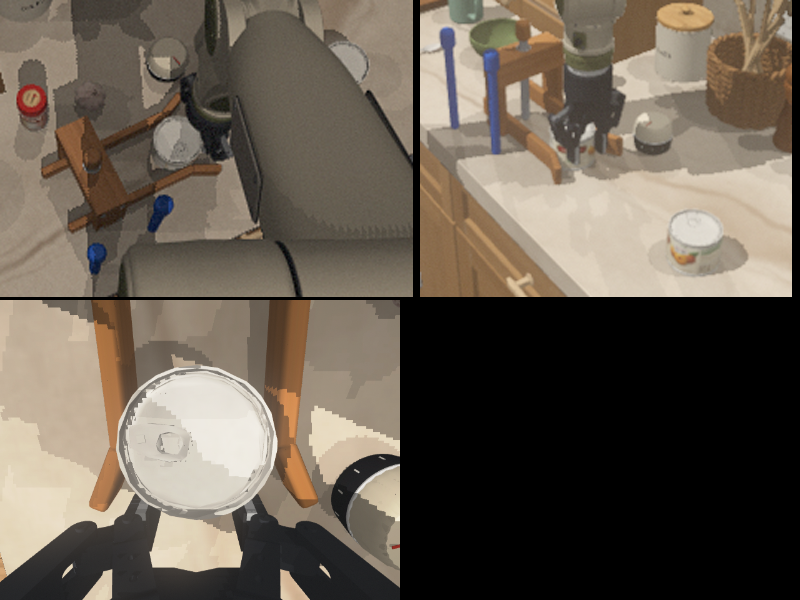

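Tin 1 is centred between the rails at wrist (197,440), with the rails' inner faces at 134 and 266 and the rail bend level with its centre. I'll push another 20 mm, then go behind tin 2.

Request:
{"name": "carry_out", "arguments": {
  "series": [
    {"travel": [0,0.2,0],"delta_rot": [0,0,0],"fingers": -0.06},
    {"travel": [0,0.2,0],"delta_rot": [0,0,0],"fingers": -0.06},
    {"travel": [0,0.2,0],"delta_rot": [0,0,0],"fingers": -0.06},
    {"travel": [0,0.2,0],"delta_rot": [0,0,0],"fingers": -0.06},
    {"travel": [0,0,0],"delta_rot": [0,0,0],"fingers": -0.06}
  ]
}}

```text
clock: 9.65
tcp_pos: [0.4761, -0.0884, 0.0238]
orientation: [-0.0, 0.707, 0.707, 0.0]
wrist_force: [3.3, -1.5, -0.1]
finger_gap: 0.0448
grip_force: 1.1
```

Request:
{"name": "carry_out", "arguments": {
  "series": [
    {"travel": [0,-0.6,0],"delta_rot": [0,0,0],"fingers": -0.06},
    {"travel": [0,-1,1],"delta_rot": [0,0,0],"fingers": -0.06},
    {"travel": [0,-1,1],"delta_rot": [0,0,0],"fingers": -0.06},
    {"travel": [0,-1,1],"delta_rot": [0,0,0],"fingers": -0.06},
    {"travel": [0,-1,0.6],"delta_rot": [0,0,0],"fingers": -0.06}
  ]
}}

```text
clock: 10.28
tcp_pos: [0.4753, -0.2054, 0.1146]
orientation: [-0.0, 0.707, 0.707, -0.0]
wrist_force: [0.4, -0.3, -0.7]
finger_gap: 0.0453
grip_force: 0.0
```

Request:
{"name": "carry_out", "arguments": {
  "series": [
    {"travel": [0,-1,0],"delta_rot": [0,0,0],"fingers": -0.06},
    {"travel": [0,-1,0],"delta_rot": [0,0,0],"fingers": -0.06},
    {"travel": [0,-1,0],"delta_rot": [0,0,0],"fingers": -0.06},
    {"travel": [0,-1,0],"delta_rot": [0,0,0],"fingers": -0.06},
    {"travel": [0,-1,0],"delta_rot": [0,0,0],"fingers": -0.06}
  ]
}}

```text
clock: 10.9
tcp_pos: [0.4758, -0.3306, 0.1136]
orientation: [-0.0, 0.707, 0.707, 0.0]
wrist_force: [0.3, -0.4, 0.5]
finger_gap: 0.0451
grip_force: 0.0
```

Request:
{"name": "carry_out", "arguments": {
  "series": [
    {"travel": [0,-1,0],"delta_rot": [0,0,0],"fingers": -0.06},
    {"travel": [0,-1,0],"delta_rot": [0,0,0],"fingers": -0.06},
    {"travel": [0,-1,0],"delta_rot": [0,0,0],"fingers": -0.06},
    {"travel": [0,-0.6,0],"delta_rot": [0,0,0],"fingers": -0.06},
    {"travel": [0,0,0],"delta_rot": [0,0,0],"fingers": -0.06}
  ]
}}

```text
clock: 11.52
tcp_pos: [0.4759, -0.4201, 0.1134]
orientation: [-0.0, 0.708, 0.707, 0.0]
wrist_force: [-0.3, -0.1, -0.1]
finger_gap: 0.0456
grip_force: 0.0
```

```bash
python3 look.py pics/m4.png
```

```text
(no output)
```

View pics/m4.png

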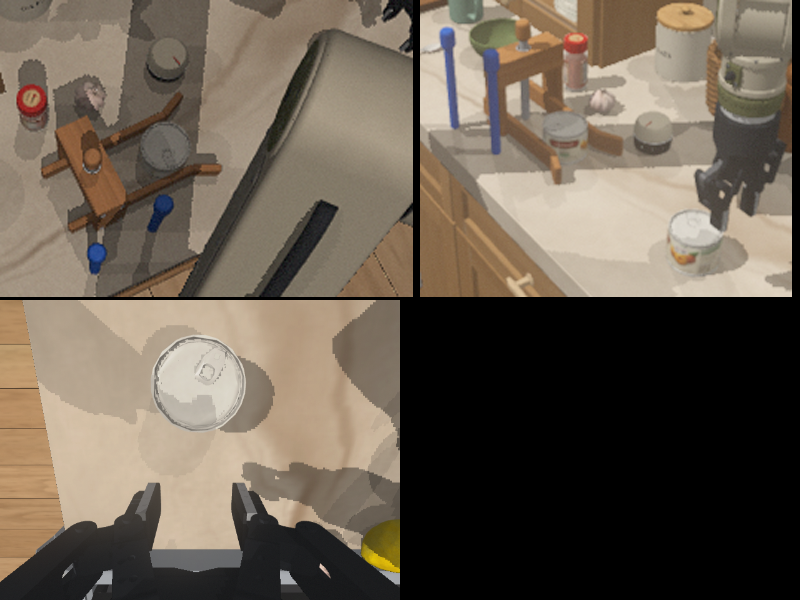

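```bash
python3 -c "
from h import *
d=cam('top')
for u,v in [(568,212),(540,150),(497,70)]: print(pt(d,u,v,0).round(3))"
```

```text
[ 0.331 -0.561  0.   ]
[ 0.513 -0.586  0.   ]
[ 0.776 -0.604  0.   ]
```

Wrist view: tin 2 at (199,383) is in line with the fingers. Tin 1 stands in the lane and the bystanders are untouched. I'll descend and push tin 2.

Request:
{"name": "carry_out", "arguments": {
  "series": [
    {"travel": [0,0,-1],"delta_rot": [0,0,0],"fingers": -0.06},
    {"travel": [0,0,-1],"delta_rot": [0,0,0],"fingers": -0.06},
    {"travel": [0,0,-1],"delta_rot": [0,0,0],"fingers": -0.06},
    {"travel": [0,0,-0.6],"delta_rot": [0,0,0],"fingers": -0.06},
    {"travel": [0,0.2,0],"delta_rot": [0,0,0],"fingers": -0.06}
  ]
}}

```text
clock: 12.35
tcp_pos: [0.4756, -0.4129, 0.0228]
orientation: [-0.001, 0.707, 0.707, 0.0]
wrist_force: [-0.2, 1.1, -0.3]
finger_gap: 0.0449
grip_force: 0.0
```

Request:
{"name": "carry_out", "arguments": {
  "series": [
    {"travel": [0,0.2,0],"delta_rot": [0,0,0],"fingers": -0.06},
    {"travel": [0,0.2,0],"delta_rot": [0,0,0],"fingers": -0.06},
    {"travel": [0,0.2,0],"delta_rot": [0,0,0],"fingers": -0.06},
    {"travel": [0,0.2,0],"delta_rot": [0,0,0],"fingers": -0.06},
    {"travel": [0,0.2,0],"delta_rot": [0,0,0],"fingers": -0.06}
  ]
}}

```text
clock: 12.98
tcp_pos: [0.4765, -0.3894, 0.0244]
orientation: [0.001, 0.707, 0.707, -0.0]
wrist_force: [0.9, -1.8, 0.8]
finger_gap: 0.0452
grip_force: 1.0
```

Request:
{"name": "carry_out", "arguments": {
  "series": [
    {"travel": [0,0.4,0],"delta_rot": [0,0,0],"fingers": -0.06},
    {"travel": [0,0.4,0],"delta_rot": [0,0,0],"fingers": -0.06},
    {"travel": [0,0.4,0],"delta_rot": [0,0,0],"fingers": -0.06},
    {"travel": [0,0.4,0],"delta_rot": [0,0,0],"fingers": -0.06},
    {"travel": [0,0.4,0],"delta_rot": [0,0,0],"fingers": -0.06}
  ]
}}

```text
clock: 13.6
tcp_pos: [0.4762, -0.3384, 0.0239]
orientation: [0.0, 0.707, 0.707, -0.0]
wrist_force: [-0.0, -2.8, 1.5]
finger_gap: 0.0453
grip_force: 1.8
```

Request:
{"name": "carry_out", "arguments": {
  "series": [
    {"travel": [0.02,0.4,0],"delta_rot": [0,0,0],"fingers": -0.06},
    {"travel": [0.02,0.4,0],"delta_rot": [0,0,0],"fingers": -0.06},
    {"travel": [0,0.4,0],"delta_rot": [0,0,0],"fingers": -0.06},
    {"travel": [0,0.4,0],"delta_rot": [0,0,0],"fingers": -0.06},
    {"travel": [0,0.4,0],"delta_rot": [0,0,0],"fingers": -0.06}
  ]
}}

```text
clock: 14.22
tcp_pos: [0.4771, -0.2884, 0.0238]
orientation: [0.0, 0.707, 0.707, 0.0]
wrist_force: [-0.4, -3.1, 2.8]
finger_gap: 0.0453
grip_force: 1.8
```

Request:
{"name": "carry_out", "arguments": {
  "series": [
    {"travel": [0,0.4,0],"delta_rot": [0,0,0],"fingers": -0.06},
    {"travel": [0,0.4,0],"delta_rot": [0,0,0],"fingers": -0.06},
    {"travel": [0,0.4,0],"delta_rot": [0,0,0],"fingers": -0.06},
    {"travel": [0,0.4,0],"delta_rot": [0,0,0],"fingers": -0.06},
    {"travel": [0,0.4,0],"delta_rot": [0,0,0],"fingers": -0.06}
  ]
}}

```text
clock: 14.85
tcp_pos: [0.4771, -0.2383, 0.0238]
orientation: [0.0, 0.707, 0.707, 0.0]
wrist_force: [-0.3, -2.8, 3.7]
finger_gap: 0.045
grip_force: 1.8
```

Request:
{"name": "carry_out", "arguments": {
  "series": [
    {"travel": [0,0.4,0],"delta_rot": [0,0,0],"fingers": -0.06},
    {"travel": [0,0.4,0],"delta_rot": [0,0,0],"fingers": -0.06},
    {"travel": [0,0.4,0],"delta_rot": [0,0,0],"fingers": -0.06},
    {"travel": [0,0.4,0],"delta_rot": [0,0,0],"fingers": -0.06},
    {"travel": [0,0,0],"delta_rot": [0,0,0],"fingers": -0.06}
  ]
}}

```text
clock: 15.48
tcp_pos: [0.4765, -0.1974, 0.0234]
orientation: [-0.001, 0.707, 0.708, 0.0]
wrist_force: [-0.4, -0.7, 0.9]
finger_gap: 0.0453
grip_force: 0.0
```

```bash
python3 look.py pics/m5.png
```

```text
(no output)
```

View pics/m5.png

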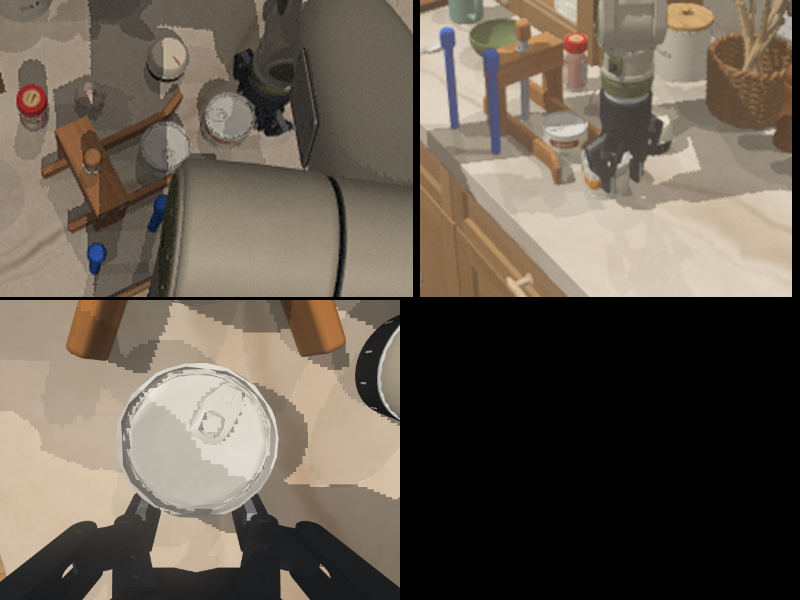

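Tin 2 is cradled at wrist (199,440), and the mouth ends (107 and 300) are nearly symmetric about it. I'll keep pushing slowly.

Request:
{"name": "carry_out", "arguments": {
  "series": [
    {"travel": [0.03,0.24,0],"delta_rot": [0,0,0],"fingers": -0.06},
    {"travel": [0.03,0.24,0],"delta_rot": [0,0,0],"fingers": -0.06},
    {"travel": [0,0.24,0],"delta_rot": [0,0,0],"fingers": -0.06},
    {"travel": [0,0.24,0],"delta_rot": [0,0,0],"fingers": -0.06},
    {"travel": [0,0.24,0],"delta_rot": [0,0,0],"fingers": -0.06}
  ]
}}

```text
clock: 16.25
tcp_pos: [0.4786, -0.1685, 0.0238]
orientation: [0.0, 0.707, 0.707, 0.0]
wrist_force: [1.0, -1.1, -0.7]
finger_gap: 0.0454
grip_force: 0.5
```

Request:
{"name": "carry_out", "arguments": {
  "series": [
    {"travel": [0,0.2,0],"delta_rot": [0,0,0],"fingers": -0.06},
    {"travel": [0,0.2,0],"delta_rot": [0,0,0],"fingers": -0.06},
    {"travel": [0,0.2,0],"delta_rot": [0,0,0],"fingers": -0.06},
    {"travel": [0,0.2,0],"delta_rot": [0,0,0],"fingers": -0.06},
    {"travel": [0,0.2,0],"delta_rot": [0,0,0],"fingers": -0.06}
  ]
}}

```text
clock: 16.88
tcp_pos: [0.4786, -0.1438, 0.0238]
orientation: [0.0, 0.707, 0.707, -0.0]
wrist_force: [0.1, -0.9, -0.9]
finger_gap: 0.045
grip_force: 0.9
```

Request:
{"name": "carry_out", "arguments": {
  "series": [
    {"travel": [0,0.2,0],"delta_rot": [0,0,0],"fingers": -0.06},
    {"travel": [0,0.2,0],"delta_rot": [0,0,0],"fingers": -0.06},
    {"travel": [0,0.2,0],"delta_rot": [0,0,0],"fingers": -0.06},
    {"travel": [0,0.2,0],"delta_rot": [0,0,0],"fingers": -0.06},
    {"travel": [0,0.2,0],"delta_rot": [0,0,0],"fingers": -0.06}
  ]
}}

```text
clock: 17.5
tcp_pos: [0.4786, -0.1187, 0.0238]
orientation: [0.0, 0.707, 0.707, 0.0]
wrist_force: [0.6, -1.7, -0.6]
finger_gap: 0.0451
grip_force: 0.9
```

Request:
{"name": "carry_out", "arguments": {
  "series": [
    {"travel": [0,0.2,0],"delta_rot": [0,0,0],"fingers": -0.06},
    {"travel": [0,0.2,0],"delta_rot": [0,0,0],"fingers": -0.06},
    {"travel": [0,0.2,0],"delta_rot": [0,0,0],"fingers": -0.06},
    {"travel": [0,0.1,0],"delta_rot": [0,0,0],"fingers": -0.06},
    {"travel": [0,0.1,0],"delta_rot": [0,0,0],"fingers": -0.06}
  ]
}}

```text
clock: 18.12
tcp_pos: [0.4786, -0.0988, 0.0238]
orientation: [0.0, 0.707, 0.707, 0.0]
wrist_force: [-0.3, -1.1, -0.9]
finger_gap: 0.0452
grip_force: 0.9
```

Request:
{"name": "carry_out", "arguments": {
  "series": [
    {"travel": [0,0.1,0],"delta_rot": [0,0,0],"fingers": -0.06},
    {"travel": [0,0.1,0],"delta_rot": [0,0,0],"fingers": -0.06},
    {"travel": [0,0.1,0],"delta_rot": [0,0,0],"fingers": -0.06}
  ]
}}

```text
clock: 18.5
tcp_pos: [0.4786, -0.0914, 0.0238]
orientation: [0.0, 0.707, 0.707, 0.0]
wrist_force: [-1.1, -1.2, -0.9]
finger_gap: 0.0452
grip_force: 0.9
```

Request:
{"name": "carry_out", "arguments": {
  "series": [
    {"travel": [0,0.1,0],"delta_rot": [0,0,0],"fingers": -0.06},
    {"travel": [0,0.08,0],"delta_rot": [0,0,0],"fingers": -0.06}
  ]
}}

```text
clock: 18.75
tcp_pos: [0.4786, -0.0869, 0.0238]
orientation: [0.0, 0.707, 0.707, 0.0]
wrist_force: [-0.3, -2.3, -0.6]
finger_gap: 0.0451
grip_force: 1.3
```

Request:
{"name": "carry_out", "arguments": {
  "series": [
    {"travel": [0,0.08,0],"delta_rot": [0,0,0],"fingers": -0.06},
    {"travel": [0,0.08,0],"delta_rot": [0,0,0],"fingers": -0.06}
  ]
}}

```text
clock: 19.0
tcp_pos: [0.4788, -0.0835, 0.0239]
orientation: [0.001, 0.707, 0.707, -0.0]
wrist_force: [-0.4, -5.0, -1.8]
finger_gap: 0.0451
grip_force: 2.0
```

Request:
{"name": "carry_out", "arguments": {
  "series": [
    {"travel": [0,0.08,0],"delta_rot": [0,0,0],"fingers": -0.06},
    {"travel": [0,0,0],"delta_rot": [0,0,0],"fingers": -0.06}
  ]
}}

```text
clock: 19.25
tcp_pos: [0.479, -0.0824, 0.0241]
orientation: [0.001, 0.707, 0.707, -0.001]
wrist_force: [0.1, -7.7, -2.5]
finger_gap: 0.0453
grip_force: 3.4
```

```bash
python3 look.py pics/m6.png
```

```text
(no output)
```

View pics/m6.png

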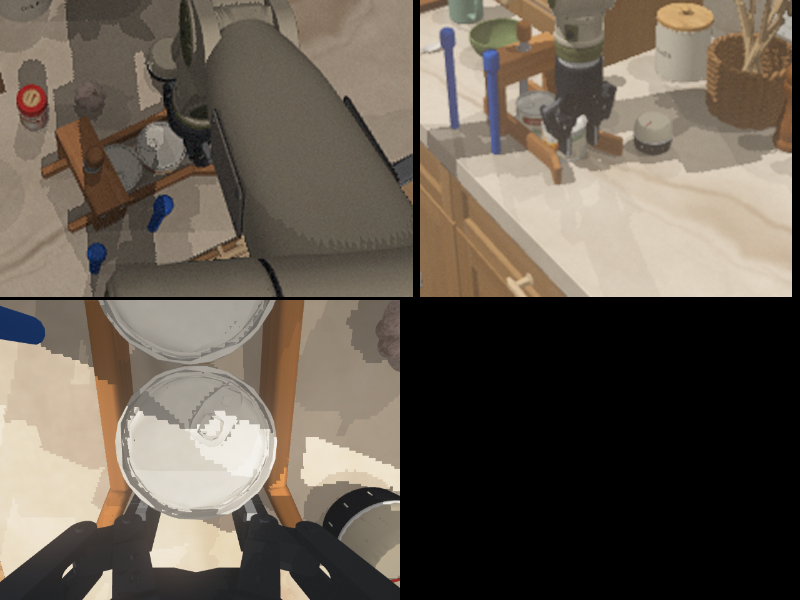

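Both tins are in single file, touching, in the lane at wrist (195,440) and (188,330), and the contact force against the gate is rising. I'll retreat and rise toward the knob.

Request:
{"name": "carry_out", "arguments": {
  "series": [
    {"travel": [0,-0.3,0],"delta_rot": [0,0,0],"fingers": -0.06},
    {"travel": [0,-0.3,0],"delta_rot": [0,0,0],"fingers": -0.06},
    {"travel": [0,-0.2,1],"delta_rot": [0,0,0],"fingers": -0.06},
    {"travel": [0,0,1],"delta_rot": [0,0,0],"fingers": -0.06},
    {"travel": [0,0,1],"delta_rot": [0,0,0],"fingers": -0.06}
  ]
}}

```text
clock: 20.02
tcp_pos: [0.4784, -0.101, 0.0995]
orientation: [-0.0, 0.707, 0.707, 0.0]
wrist_force: [0.6, -0.1, -1.1]
finger_gap: 0.0452
grip_force: 0.0
```

Request:
{"name": "carry_out", "arguments": {
  "series": [
    {"travel": [0,0,1],"delta_rot": [0,0,0],"fingers": -1},
    {"travel": [0,0,1],"delta_rot": [0,0,0],"fingers": -1},
    {"travel": [0,0,1],"delta_rot": [0,0,0],"fingers": -1},
    {"travel": [0,0,1],"delta_rot": [0,0,0],"fingers": -1},
    {"travel": [0,0,1],"delta_rot": [0,0,0],"fingers": -1}
  ]
}}

```text
clock: 20.65
tcp_pos: [0.4784, -0.1008, 0.2246]
orientation: [-0.0, 0.707, 0.707, 0.0]
wrist_force: [0.5, -1.2, -0.0]
finger_gap: 0.0855
grip_force: 0.0
```

Request:
{"name": "carry_out", "arguments": {
  "series": [
    {"travel": [0,0,1],"delta_rot": [0,0,0],"fingers": -1},
    {"travel": [0,1,0.2],"delta_rot": [0,0,0],"fingers": -1},
    {"travel": [0,1,0],"delta_rot": [0,0,0],"fingers": -1},
    {"travel": [0,1,0],"delta_rot": [0,0,0],"fingers": -1},
    {"travel": [0,0.9,0],"delta_rot": [0,0,0],"fingers": -1}
  ]
}}

```text
clock: 21.28
tcp_pos: [0.4783, -0.0026, 0.2538]
orientation: [-0.0, 0.707, 0.707, 0.0]
wrist_force: [-0.6, -0.1, 0.2]
finger_gap: 0.0854
grip_force: 0.0
```

```bash
cat > knob.py <<'E'
from h import *
from scipy.spatial.transform import Rotation as R
st=env.get_state(); d=cam("wrist"); H=np.array(d["hand_eye"])
q=st["orientation"]; T=np.eye(4); T[:3,:3]=R.from_quat([q[1],q[2],q[3],q[0]]).as_matrix(); T[:3,3]=st["tcp_pos"]
d["world_from_camera"]=T@H
print(st["tcp_pos"],d["fx"],(T@H)[:3,3].round(3))
zc=(T@H)[2,3]; rr=d["fx"]*.013/(zc-.197); u,v=px(d,(.478,.075,.197)); print("pred",u,v,rr)
g=cv2.GaussianBlur(cv2.cvtColor(d["color"],cv2.COLOR_RGB2GRAY),(5,5),1.2)
c=cv2.HoughCircles(g,cv2.HOUGH_GRADIENT,1.2,15,param1=60,param2=14,minRadius=int(rr*.75),maxRadius=int(rr*1.3))
for x,y,r in ([] if c is None else c[0]):
    if np.hypot(x-u,y-v)<rr*2.5: print("circ",x,y,r,pt(d,x,y,.195).round(4))
for dx in range(-3,4): print([d["color"][min(479,max(0,int(v+dy*rr/2))),min(639,max(0,int(u+dx*rr/2)))].tolist() for dy in (-2,-1,0,1,2)])
E
python3 knob.py
```

```text
[ 0.47833433 -0.00257466  0.2538034 ] 393.7994772532494 [0.479 0.074 0.397]
pred 312.27929807143613 110.2995867723427 25.596902604789786
circ 324.6 163.8 29.68 [0.4842 0.0491 0.195 ]
circ 293.40002 161.40001 27.880001 [0.4684 0.0503 0.195 ]
[[129, 91, 60], [126, 88, 56], [140, 97, 61], [145, 99, 61], [123, 87, 58]]
[[130, 92, 61], [127, 89, 58], [115, 81, 53], [120, 84, 56], [117, 82, 55]]
[[130, 91, 61], [139, 97, 61], [154, 105, 64], [153, 103, 63], [116, 82, 54]]
[[137, 100, 74], [147, 100, 63], [157, 107, 66], [154, 105, 64], [139, 95, 61]]
[[160, 109, 69], [137, 94, 62], [148, 100, 62], [155, 104, 64], [125, 87, 57]]
[[160, 110, 69], [158, 107, 67], [150, 102, 64], [143, 98, 61], [147, 102, 64]]
[[185, 125, 75], [158, 108, 67], [154, 104, 64], [144, 99, 61], [147, 100, 62]]
```

```bash
python3 - <<'E'
from h import *
s=cv2.imread("pics/scene0.png")[...,::-1]; d=cam("scene")
h=cv2.cvtColor(np.ascontiguousarray(s),cv2.COLOR_RGB2HSV)
u,v=map(int,px(d,(.478,.075,.154))); print(u,v)
print(h[v-10:v+12:2,u-10:u+11,1])
for p in[(.478,.075,.197),(.478,.075,.145),(.478,.075,.05),(.478,.075,0)]: print(np.round(px(d,p),1))
for vv in (265,270,275): print(vv,h[vv,312:338,1])
E
```

```text
324 229
[[ 71  75  72  84  86  97 124 109 112 115 129 126 119 125 112  70  44  50
   63  79 113]
 [ 74  68  76  76  81 104 116 115 113 118 122 117 122 123 119  70  50  46
   41  44  50]
 [ 81  79  79  74  76  97 125 111 112 116 117 117 126 124 116  82  45  54
   67  69  87]
 [ 79  75  82  79  81  75 117 117 119 118 123 131 124 116 126 123 117 133
  132 130 132]
 [ 78  73  74  81  75  77  81  76  76  84  94  82  62  92 133 129 128 130
  135 131 129]
 [ 75  91  92  95 117 119 116  69  24  24  26  22  21  63 128 130 129 131
  128 129 128]
 [123 125 119 123 113  85  46  47  15  24  21  19  18  23  36  58 133 130
  126 130 130]
 [118 124 111 123 120  98  60  44  22  18  18  22  11  36  83 103 126 127
  127 131 132]
 [131 125 131 127 129 125 132 125 119 110 101 108 111 129 126 127 125 130
  125 127 125]
 [131 130 126 128 129 130 128 126 121 118 118 121 124 116 119 114 113 115
  124 123 117]
 [128 132 131 122 133 120 124 130 119 120 122 122 119 124 117 125 122 115
  119 132 129]]
[323.9 214. ]
[324.5 232.1]
[325.5 263.6]
[325.9 279.3]
265 [ 84  52  39  39  38  38  39  40  40  39  43  19  19  24  19  24  47 108
 111 106 114 110 110 111 110 111]
270 [ 97  57  41  43  43  43  42  41  45  44  42  24  22  19  23  18  35  47
  51  53  60  67  91 106 117 108]
275 [105  82  58  46  42  43  40  42  43  43  44  31  17  19  23  16  31  48
  55  51  54  52  49  57  50  48]
```

Request:
{"name": "carry_out", "arguments": {
  "series": [
    {"travel": [0,1,0],"delta_rot": [0,0,0],"fingers": -1},
    {"travel": [0,1,0],"delta_rot": [0,0,0],"fingers": -1},
    {"travel": [0,1,0],"delta_rot": [0,0,0],"fingers": -1},
    {"travel": [0,0.1,0],"delta_rot": [0,0,0],"fingers": -1},
    {"travel": [0,0,-0.6],"delta_rot": [0,0,0],"fingers": -1}
  ]
}}

```text
clock: 22.0
tcp_pos: [0.4795, 0.0734, 0.2391]
orientation: [0.001, 0.707, 0.707, 0.001]
wrist_force: [0.2, 0.4, -0.0]
finger_gap: 0.0853
grip_force: 0.0
```

Request:
{"name": "carry_out", "arguments": {
  "series": [
    {"travel": [0,0,-0.8],"delta_rot": [0,0,0],"fingers": -1},
    {"travel": [0,0,-0.8],"delta_rot": [0,0,0],"fingers": -1},
    {"travel": [0,0,-0.8],"delta_rot": [0,0,0],"fingers": -1},
    {"travel": [0,0,-0.6],"delta_rot": [0,0,0],"fingers": -1},
    {"travel": [0,0,0],"delta_rot": [0,0,0],"fingers": -1}
  ]
}}

```text
clock: 22.62
tcp_pos: [0.4775, 0.0733, 0.1623]
orientation: [-0.001, 0.707, 0.707, -0.001]
wrist_force: [0.0, -0.3, 0.2]
finger_gap: 0.0857
grip_force: 0.0
```

Request:
{"name": "carry_out", "arguments": {
  "series": [
    {"travel": [0,0,0],"delta_rot": [0,0,0],"fingers": 0},
    {"travel": [0,0,0],"delta_rot": [0,0,0],"fingers": 0.2},
    {"travel": [0,0,0],"delta_rot": [0,0,0],"fingers": 0.25}
  ],
  "squeeze": 20
}}

```text
clock: 23.0
tcp_pos: [0.479, 0.074, 0.1644]
orientation: [0.0, 0.707, 0.707, 0.0]
wrist_force: [-0.7, 0.2, -0.1]
finger_gap: 0.0333
grip_force: 0.0
```

Request:
{"name": "carry_out", "arguments": {
  "series": [
    {"travel": [0,0,0],"delta_rot": [0,0,0],"fingers": 0.33},
    {"travel": [0,0,0],"delta_rot": [0,0,0],"fingers": 0.35}
  ]
}}

```text
clock: 23.25
tcp_pos: [0.4784, 0.074, 0.1639]
orientation: [-0.0, 0.707, 0.707, -0.0]
wrist_force: [-1.7, 0.1, 0.0]
finger_gap: 0.0276
grip_force: 0.5
```

Request:
{"name": "carry_out", "arguments": {
  "series": [
    {"travel": [0,0,0],"delta_rot": [0,0,0],"fingers": 1},
    {"travel": [0,0,0],"delta_rot": [0,0,0],"fingers": 1},
    {"travel": [0,0,0],"delta_rot": [0,0,0],"fingers": 1}
  ]
}}

```text
clock: 23.62
tcp_pos: [0.4781, 0.074, 0.1639]
orientation: [-0.0, 0.707, 0.707, -0.0]
wrist_force: [-4.5, 0.5, 5.0]
finger_gap: 0.0247
grip_force: 21.7
```

Request:
{"name": "carry_out", "arguments": {
  "series": [
    {"travel": [-0.04,0,0],"delta_rot": [0,0,0],"fingers": 1},
    {"travel": [0,0,0.05],"delta_rot": [0,0,0],"fingers": 1},
    {"travel": [0,0,0.1],"delta_rot": [0,0,0],"fingers": 1},
    {"travel": [0,0,0.1],"delta_rot": [0,0,0],"fingers": 1}
  ],
  "squeeze": 25
}}

```text
clock: 24.12
tcp_pos: [0.4775, 0.0739, 0.1697]
orientation: [-0.0, 0.707, 0.707, -0.0]
wrist_force: [0.1, -0.9, -5.4]
finger_gap: 0.0249
grip_force: 25.0
```

Request:
{"name": "carry_out", "arguments": {
  "series": [
    {"travel": [0,0,0.15],"delta_rot": [0,0,0],"fingers": 1},
    {"travel": [0,0,0.15],"delta_rot": [0,0,0],"fingers": 1},
    {"travel": [0,0,0.15],"delta_rot": [0,0,0],"fingers": 1},
    {"travel": [0,0,0.15],"delta_rot": [0,0,0],"fingers": 1}
  ]
}}

```text
clock: 24.62
tcp_pos: [0.4776, 0.0738, 0.1854]
orientation: [0.0, 0.707, 0.707, -0.0]
wrist_force: [0.2, -1.8, -5.0]
finger_gap: 0.0245
grip_force: 25.0
```

Request:
{"name": "carry_out", "arguments": {
  "series": [
    {"travel": [0,0,0.2],"delta_rot": [0,0,0],"fingers": 1},
    {"travel": [0,0,0.2],"delta_rot": [0,0,0],"fingers": 1},
    {"travel": [0,0,0.2],"delta_rot": [0,0,0],"fingers": 1},
    {"travel": [0,0,0.2],"delta_rot": [0,0,0],"fingers": 1}
  ]
}}

```text
clock: 25.12
tcp_pos: [0.4776, 0.074, 0.2054]
orientation: [0.0, 0.707, 0.707, 0.0]
wrist_force: [-0.2, -2.6, -4.5]
finger_gap: 0.0247
grip_force: 25.0
```

Request:
{"name": "carry_out", "arguments": {
  "series": [
    {"travel": [0,-0.02,0.2],"delta_rot": [0,0,0],"fingers": 1},
    {"travel": [0,-0.02,0.2],"delta_rot": [0,0,0],"fingers": 1},
    {"travel": [0,0,0.2],"delta_rot": [0,0,0],"fingers": 1},
    {"travel": [0,0,0.2],"delta_rot": [0,0,0],"fingers": 1}
  ]
}}

```text
clock: 25.62
tcp_pos: [0.4777, 0.073, 0.2256]
orientation: [0.0, 0.707, 0.707, 0.0]
wrist_force: [-0.8, -1.4, -2.0]
finger_gap: 0.0242
grip_force: 25.2
```

Request:
{"name": "carry_out", "arguments": {
  "series": [
    {"travel": [0,0,0.2],"delta_rot": [0,0,0],"fingers": 1},
    {"travel": [0,0,0.2],"delta_rot": [0,0,0],"fingers": 1},
    {"travel": [0,0,0.15],"delta_rot": [0,0,0],"fingers": 1},
    {"travel": [0,0,0],"delta_rot": [0,0,0],"fingers": 1},
    {"travel": [0,0,0],"delta_rot": [0,0,0],"fingers": 1}
  ]
}}

```text
clock: 26.25
tcp_pos: [0.4777, 0.073, 0.2389]
orientation: [0.0, 0.707, 0.707, 0.0]
wrist_force: [-0.4, -1.5, -0.7]
finger_gap: 0.0248
grip_force: 25.3
```

```bash
python3 - <<'E'
from h import *
from scipy.spatial.transform import Rotation as R
s=env.get_state(); print(s["tcp_pos"],s["wrist_force"],s["grip_force"],s["finger_gap"])
d=cam("scene"); h=cv2.cvtColor(d["color"],cv2.COLOR_RGB2HSV)
for p in[(.478,.075,.100),(.478,.075,.075),(.478,.075,0)]: print(np.round(px(d,p),1))
for v in range(228,284,4): print(v,h[v,314:336,1])
E
```

```text
[0.47770423 0.07296192 0.23888514] [-0.41776908 -1.45226346 -0.71192011] 25.327593567199074 0.024791233773071037
[325.  247.3]
[325.2 255.5]
[325.9 279.3]
228 [ 76  77  78  74  93  94 104  84  21  17  17  19  18  57 115 128 133 127
 130 126 128 128]
232 [125 123 121 119 125  73  34  51  19  21  18  19  19  32  31  52 126 125
 127 123 126 125]
236 [125 124 120 119 124 134 125 125 125 127 126 122 125 122 121 124 119 114
 123 115 125 109]
240 [121 126 124 123 121 119 119 112 109 111 121 118 114 111 114 112 114 120
 118 114 116 120]
244 [112 112 114 113 114 118 118 123 114 112 114 122 115 122 117 119 119 111
 114 115 113 118]
248 [116 113 113 113 111 110 118 118 107 119 113 120 114 119 115 119 115 118
 122 117 118 118]
252 [112 108 120 114 116 113 123 111 122 116 116 129 106  68  48  46  43  39
  39  37  38  38]
256 [110  94  77  60  47  44  42  41  42  44  40  44  65 120 132 131 130 123
 105  67  44  38]
260 [ 38  38  38  38  38  38  38  39  39  37  40  45  65 126 124 128 115 103
 101 109 104 102]
264 [40 38 39 38 37 40 39 40 34 30 25 30 25 24 25 25 21 23 24 22 24 24]
268 [39 40 43 43 40 33 27 22 23 23 26 28 28 23 25 27 22 23 23 28 26 24]
272 [40 42 41 42 42 40 27 28 29 27 24 29 26 26 27 26 25 24 24 24 24 24]
276 [103  73  52  43  47  39  39  38  37  36  31  29  22  28  27  24  25  24
  25  26  25  26]
280 [104 114 120 116 112  93  58  36  42  51  76 103 106 102  93  78  67  82
  77  80  74  80]
```

```bash
python3 - <<'E'
from h import *
d=cam("scene"); h=cv2.cvtColor(d["color"],cv2.COLOR_RGB2HSV)
for z in (.145,.163,.238,.272): print(z,np.round(px(d,(.478,.075,z)),1))
for v in range(180,232,3): print(v,h[v,314:336,1].tolist(),h[v,324,2])
t=cam("top"); g=t["color"]
for y in (.030,-.0455): 
    u,v=map(int,px(t,(.478,y,.058))); print(y,u,v,g[v,u],px(d,(.478,y,.058)),d["color"][int(px(d,(.478,y,.058))[1]),int(px(d,(.478,y,.058))[0])])
E
```

```text
0.145 [324.5 232.1]
0.163 [324.3 225.9]
0.238 [323.5 199.2]
0.272 [323.1 186.6]
180 [58, 52, 61, 53, 55, 50, 51, 98, 123, 104, 82, 87, 94, 62, 51, 55, 60, 69, 55, 47, 50, 50] 130
183 [62, 65, 65, 54, 53, 53, 47, 84, 114, 109, 86, 72, 41, 43, 55, 56, 62, 52, 49, 53, 32, 27] 128
186 [55, 40, 45, 57, 46, 36, 70, 92, 115, 117, 102, 105, 111, 106, 67, 58, 44, 15, 28, 59, 47, 39] 123
189 [49, 43, 43, 40, 31, 16, 18, 59, 122, 128, 132, 132, 131, 130, 132, 119, 44, 28, 15, 43, 81, 121] 135
192 [65, 67, 64, 65, 36, 15, 16, 46, 110, 131, 122, 127, 125, 125, 124, 125, 39, 20, 17, 44, 92, 120] 113
195 [35, 49, 46, 60, 40, 22, 16, 25, 105, 124, 126, 127, 133, 126, 126, 116, 43, 18, 56, 112, 122, 120] 107
198 [68, 48, 64, 41, 48, 19, 16, 24, 105, 119, 129, 124, 132, 131, 111, 86, 72, 95, 95, 115, 121, 122] 105
201 [88, 104, 96, 67, 56, 26, 47, 68, 58, 67, 68, 60, 48, 87, 104, 95, 81, 80, 89, 96, 98, 96] 105
204 [115, 110, 116, 118, 115, 116, 118, 88, 15, 25, 21, 19, 19, 63, 112, 111, 110, 114, 112, 104, 95, 86] 107
207 [53, 73, 117, 117, 117, 116, 119, 84, 22, 17, 14, 26, 14, 59, 110, 113, 111, 10
[... 365 characters left out ...]
 74, 72, 50, 22, 17, 17, 18, 19, 35, 44, 35, 34, 39, 47, 55, 111, 116] 108
222 [75, 78, 73, 79, 72, 80, 76, 54, 22, 19, 19, 19, 19, 34, 68, 53, 40, 34, 34, 35, 43, 57] 106
225 [75, 77, 80, 76, 79, 77, 77, 62, 20, 22, 23, 19, 19, 46, 101, 112, 121, 131, 128, 131, 136, 127] 110
228 [71, 81, 76, 73, 87, 98, 105, 89, 17, 21, 16, 21, 25, 53, 118, 130, 128, 133, 128, 128, 132, 125] 109
231 [118, 118, 119, 125, 123, 86, 50, 42, 21, 25, 19, 16, 23, 21, 25, 55, 127, 126, 125, 125, 123, 132] 108
0.03 341 249 [96 90 78] (np.float64(334.97949785531364), np.float64(268.6551279031287)) [144 139 132]
-0.0455 368 237 [134 126 107] (np.float64(352.1426863165952), np.float64(282.32792063160474)) [200 194 185]
```

```bash
python3 -c "
from workcell import env
print(env.hand_in())"
```

```text
the job is handed in; nothing more can be done
None
```

I've handed the job in: both tins stand in single file at the gate, and the steel rod is held about 75 mm up in its guide, gripped at about 25 N; no verdict came back, and after the retreat I checked only by pixel readings, not pictures.

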